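Eject charged battery packs and lock them in the storage rail

TASK

Put every bike-light battery pack away in the storage rail: swing its red keeper out of the way, pop the ones in the charging dock up with their ejector levers, and slide these and the loose one on the bench in under the rail's lips, upright and wholly past the channel mouth. When all are in, swing the keeper shut again across the mouth and leave the bottle, mug and tin where they stand.

Things in the scene. Friction and masses are not known exactly. Their poses are not given: they have to be found in the camera images.
- dock: Grey charging dock fixed on the bench, 61 (x) x 225 (y) x 47 mm high; origin: centre of its underside. Bays a, b, c (45 x 41 mm, open above) at y = +75, 0, -75 mm. A seated pack, x along dock x, stands on a lift plate 10 mm above the bench, its top 1 mm below the dock's, so it cannot be gripped until ejected. Orange levers stick out on the -x side. A bay may be empty.
- rail: Aluminium storage rail fixed on the bench, along its x; origin: centre of its underside. Packs slide in towards +x, their x along it, to the end stop (at x = +122 mm, 30 mm high); four fit in a row. Floor 4 mm above the bench. Channel 43 mm wide under two blue lips 31 mm apart, 14 to 18 mm above the bench: the foot goes under them, the cap over them.
- rail_mouth (a point): Mouth of the rail's channel, on its floor, at x = -60 mm in the rail's frame: the lips run from here to the end stop. On its -x side is an open entry 65 mm long where a pack can be set down on the floor, with guides 15 mm high flaring from 43 mm apart at the mouth to about 59 mm at x = -100 mm.
- keeper (a joint): Angle of the red keeper, a flat bar 20 mm above the bench at the rail's entry, swinging level on an upright hinge: 0 = shut, across the mouth; grows clockwise seen from above, through the rail's -x direction (1.57) out to its +y side (3.1, the stop). At 2.5 and over the entry is free. Moves at about 1 N at the knob and stays where it is left.
- keeper_knob (a point): Middle of the keeper's black knob, an upright pin 12 mm in diameter and 40 mm high (27 to 67 mm above the bench; this point is at 50 mm), 71 mm from the hinge. With the keeper at 0 it lies on the rail's -y side of the hinge.
- keeper_hinge (a point): Axis of the keeper's hinge, at x = -70, y = +52 mm in the rail's frame, 20 mm above the bench.
- pack_a: Black battery pack, 42 (its x) x 38 (y) x 36 mm high, green top, 160 g; origin: centre of its underside. A groove 6 mm deep runs along x in both long sides, 7 to 18 mm up: below it the foot (7 mm thick), above it the cap, gripped by its sides. Either end may lead. At first seated in bay a of the dock, or absent.
- lever_a (a joint): Angle of the orange ejector lever of bay a: 0 = up, 0.65 = fully down. Pressing it down (about 5 N at the pad) raises the bay's lift plate by 40 mm per rad, 26 mm in all; friction keeps it where it is left.
- lever_a_pad (a point): Point on top of lever a to press, 50 mm from its pivot and 12 mm short of its tip; the lever is 22 mm wide. About 50 mm above the bench when up, 18 mm when fully down. The pivot is at x = -38.5 mm in the dock's frame, 30 mm above the bench; the lever points to the dock's -x.
- pack_b: Black battery pack, 42 (its x) x 38 (y) x 36 mm high, green top, 160 g; origin: centre of its underside. A groove 6 mm deep runs along x in both long sides, 7 to 18 mm up: below it the foot (7 mm thick), above it the cap, gripped by its sides. Either end may lead. At first seated in bay b of the dock, or absent.
- lever_b (a joint): Angle of the orange ejector lever of bay b: 0 = up, 0.65 = fully down. Pressing it down (about 5 N at the pad) raises the bay's lift plate by 40 mm per rad, 26 mm in all; friction keeps it where it is left.
- lever_b_pad (a point): Point on top of lever b to press, 50 mm from its pivot and 12 mm short of its tip; the lever is 22 mm wide. About 50 mm above the bench when up, 18 mm when fully down. The pivot is at x = -38.5 mm in the dock's frame, 30 mm above the bench; the lever points to the dock's -x.
- pack_c: Black battery pack, 42 (its x) x 38 (y) x 36 mm high, green top, 160 g; origin: centre of its underside. A groove 6 mm deep runs along x in both long sides, 7 to 18 mm up: below it the foot (7 mm thick), above it the cap, gripped by its sides. Either end may lead. At first seated in bay c of the dock, or absent.
- lever_c (a joint): Angle of the orange ejector lever of bay c: 0 = up, 0.65 = fully down. Pressing it down (about 5 N at the pad) raises the bay's lift plate by 40 mm per rad, 26 mm in all; friction keeps it where it is left.
- lever_c_pad (a point): Point on top of lever c to press, 50 mm from its pivot and 12 mm short of its tip; the lever is 22 mm wide. About 50 mm above the bench when up, 18 mm when fully down. The pivot is at x = -38.5 mm in the dock's frame, 30 mm above the bench; the lever points to the dock's -x.
- pack_d: Black battery pack, 42 (its x) x 38 (y) x 36 mm high, green top, 160 g; origin: centre of its underside. A groove 6 mm deep runs along x in both long sides, 7 to 18 mm up: below it the foot (7 mm thick), above it the cap, gripped by its sides. Either end may lead. At first standing loose on the bench beyond the dock (always present).
- lube: Chain lube bottle, 44 mm across, 125 mm high, a bystander.
- mug: Blue mug, 76 mm across, 85 mm high, a bystander.
- patch_tin: Open red tin, 90 x 120 x 30 mm, a bystander.

How it is judged:
On the way, in this order (a step that is already met when the one before it is completed fails the run):
1. the keeper is swung open (value of joint keeper above 1 rad), for 0.2 s.
2. every pack is in the rail, wholly under its lips (x of pack_a in the frame of rail between -0.042 and 0.108 m and y of pack_a in the frame of rail between -0.007 and 0.007 m and z of each of pack_a, pack_b, pack_c, pack_d in the frame of rail below 0.012 m and angle between each of pack_a, pack_b, pack_c, pack_d's own z axis and vertical below 0.15 rad and x of pack_b in the frame of rail between -0.042 and 0.108 m and y of pack_b in the frame of rail between -0.007 and 0.007 m and x of pack_c in the frame of rail between -0.042 and 0.108 m and y of pack_c in the frame of rail between -0.007 and 0.007 m and x of pack_d in the frame of rail between -0.042 and 0.108 m and y of pack_d in the frame of rail between -0.007 and 0.007 m), for 0.2 s.
At the end, for the whole second after the job is handed in: Every pack present stands upright (within 0.15 rad) on the rail's floor with its foot under the lips, its centre between x = -42 and +108 mm and within 7 mm of the middle in the rail's frame, at rest, and the keeper is closed (below 0.15 rad) (all of step 2 and linear speed of each of pack_a, pack_b, pack_c, pack_d below 0.02 m/s and value of joint keeper below 0.15 rad); the robot touches nothing.
It fails at once if the lube is pushed away or knocked over (distance of lube from where it was at the start of the episode above 0.04 m or angle between lube's own z axis and vertical above 0.5 rad).
It fails at once if the mug is pushed away or knocked over (distance of mug from where it was at the start of the episode above 0.04 m or angle between mug's own z axis and vertical above 0.5 rad).
It fails at once if the patch tin is pushed away or knocked over (distance of patch_tin from where it was at the start of the episode above 0.04 m).
Of pack_a, pack_b, pack_c only 2 to 3 are there at a start; the rules pass over those that are not, and their reading is None.
At some moment in a run one of pack_d may be knocked a few centimetres aside while the robot is not near it.
Once in a run the grip may slacken for a moment while it holds something.
It also fails if it takes over 210 s, if anything falls off the work surface, if the arm or the gripper's body presses on something with over 40 N, if the wrist force passes 120 N, or if a joint passes its speed limit or range.

ROBOT

A 6-joint arm with a two-finger parallel gripper is mounted at the origin on the work surface. World frame = base frame: x ahead of the robot, y to its left, z up, the work surface at z = 0. Lengths are in m, angles in rad, forces in N, time in s.
With the tool pointing down it reaches from about 0.4 to 0.925 m from the base axis. Payload 3.4 kg.
Tool frame: the origin (TCP) lies at the very end of the fingers, on their centre line; the grasp point (between the pads) lies 19 mm behind it (ctrl.tcp_to_grasp is the distance from the TCP to the grasp point, in m); z points along the fingers, y is the line along which they close (so a half turn about z gives the same grasp; the last joint's range is limited). The gripper opens to 85 mm and grips with 20 to 120 N. Pads are 22 mm wide; open, the fingers measure 114 mm over their backs; the gripper's body (76 mm by 85 mm) begins 54 mm behind the grasp point. The pads swing forward as they close: fully open they stand 13 mm farther back than shut.
Start: joints at [-0.073, 0.307, 1.506, -0, 1.328, -0.073], TCP at [0.575, -0, 0.231] pointing down, gripper open.
Joint ranges: [-3.12, 3.12], [-1.05, 2.28], [0.14, 2.33], [-1.42, 4.57], [0.1, 2.73], [-2.68, 2.68]. Speed limits (rad/s): [2.57, 2.57, 3.14, 3.14, 3.14, 3.14].

INTERFACE

Orientations are given as a rotation vector (axis times angle).
In Python, from station import ctrl gives the robot as it stands. The module is installed in compiled form; this text tells all that it offers.
- The arm moves only by the tool send_rows, never from a script. Its argument "targets" is a list of rows, each an object of numbers: "fingers": the opening, from -1 (shut) to 1 (fully open), so that 0 is half open; "x", "y", "z": the shift along the tool's x, y, z in m; "twist": the turn about the tool's z in rad. In form: [{"fingers": .., "x": .., "y": .., "z": .., "twist": ..}, ...]. A call has 1 to 20 rows; each row is the pose to reach, as a shift and turn from the pose commanded when the call began, along the tool's axes at that moment; what a row does not reach only later rows make up. A row lasts 1/8 s, in which the tool goes at most 62.5 mm and 10.7 degrees, less where a joint would pass 70% of its speed; a pose out of reach is approached as far as the arm can. A call with a gripper value outside its range is refused whole. The fingers move at their own pace and stop on an object; the grip force is fixed at half the most. Time passes only in rows, so rows that repeat a pose let the fingers close. It gives the time, the measured TCP pose, the force, the opening and the grip force at its end, in the units of the state.
- ctrl.get_obs(): the state, without advancing time (a new reading comes with each control period).
- ctrl.snapshot(name): name is "scene" or "side" or "wrist"; returns the picture (384x512x3 uint8, red, green, blue); there is no depth.
- ctrl.camera_params(name): a dict with "K" (3x3 intrinsics, pixels), "distortion" ([k1, k2, p1, p2, k3] as OpenCV has them; the pictures are not rectified), "R" (3x3) and "t" (3): a world point X has camera coordinates R X + t; the wrist camera has in their place "tool_from_camera" (4x4, takes a point from camera to tool coordinates, whose origin is the TCP and whose axes are the flange's). Camera axes: x right, y down, z forward; pixel columns grow to the right and rows downward; lengths in m; the calibration is good to about 2 mm. A picture is of the moment at which its call begins: read the wrist's pose just before it. camera_params takes no time and is no camera call.
- ctrl.close_job(): hands the job in; it is judged then, once.
Trained networks look in the newest picture that a camera, given by its name, has taken for a name from the list of things; names that differ only in an ending like _2 or _b are one class to them, and where a whole thing is asked for, a point or a joint stands for the part that bears it (a point fixed in the world has none). Each returns a list of dicts, best first, with "score" (0 to 1); they miss things now and then, are a little off and sometimes report something else, mostly with a low value. They report only what shows in the picture. A call takes as long as a camera call.
- ctrl.search_frame(label, camera): "position" ([column, row] in pixels, amid what is visible of it).
The state is a dict: "time": time; "q": joint angles; "qd": joint speeds; "tau": joint torques, N m; "position": TCP position; "tool_rot": TCP orientation; "wrist_force": force on the tool from outside, world axes, zero at the start; "ft_torque": the same for the moment, N m; "opening": finger opening in m; "finger_force": force on a finger pad.
Only numpy, scipy, OpenCV 4.12 (cv2) and the standard library are available. Lean on these libraries where they do the work, as an engineer would, in place of code of your own. Each camera call takes 0.05 s, during which the arm holds its last target. There are 200 camera calls.

## Working session

There is one attempt and no reset: what is moved stays moved. The work goes in short steps, Python scripts to look and compute and a tool call to move; the robot and the scene stay as the last step left them, time stands still between calls to the robot, and variables do not carry over. Pictures are saved under pics/ and viewed, at most 14 in all, crops included, and the job is handed in when it is done.

Besides the shell and the picture viewer there is one more tool, called after "Call:" by a JSON object that holds its "method" and its "body", one argument or row to a line. send_rows: Moves the arm, as the interface text tells. Its arguments: {"type":"object","properties":{"targets":{"type":"array"}},"required":["targets"]}

```bash
mkdir -p pics
cat > h.py <<'E'
import numpy as np, cv2
from station import ctrl
from scipy.spatial.transform import Rotation as Ro
def snap(cam,name):
    im=ctrl.snapshot(cam); cv2.imwrite(f'pics/{name}.png',im[:,:,::-1]); return im
def cam_pose(cam,obs=None):
    p=ctrl.camera_params(cam); K=np.array(p['K']); d=np.array(p['distortion'])
    if cam=='wrist':
        o=obs or ctrl.get_obs(); T=np.eye(4); T[:3,:3]=Ro.from_rotvec(o['tool_rot']).as_matrix(); T[:3,3]=o['position']
        C=np.linalg.inv(T@np.array(p['tool_from_camera'])); return K,d,C[:3,:3],C[:3,3]
    return K,d,np.array(p['R']),np.array(p['t'])
def proj(cam,X,obs=None):
    K,d,R,t=cam_pose(cam,obs)
    return cv2.projectPoints(np.array(X,float).reshape(-1,3),cv2.Rodrigues(R)[0],t,K,d)[0].reshape(-1,2)
def ray(cam,px,z,obs=None):
    K,d,R,t=cam_pose(cam,obs); u=cv2.undistortPoints(np.array(px,float).reshape(-1,1,2),K,d).reshape(-1,2)
    c=-R.T@t; D=np.c_[u,np.ones(len(u))]@R
    return c+D*((z-c[2])/D[:,2])[:,None]
E
python3 - <<'E'
from h import *
print(ctrl.get_obs())
for c in ['scene','side','wrist']:
    im=snap(c,c+'0'); 
    K,d,R,t=cam_pose(c); print(c,(-R.T@t).round(3),R[2].round(2))
    for l in ['dock','rail','keeper_knob','lever_a','pack_a','lube','mug','patch_tin']:
        r=ctrl.search_frame(l,c); print(c,l,[(np.round(x['position']).tolist(),round(x['score'],2)) for x in r[:4]])
E
```

```text
{'time': 0.0, 'q': array([-7.35134654e-02,  3.07591135e-01,  1.50772150e+00,  2.83406099e-05,
        1.32834883e+00, -7.35243360e-02]), 'qd': array([-0.00112412, -0.00179092, -0.00062635,  0.0002535 ,  0.00057332,
       -0.00029904]), 'tau': array([-2.40806599e-03, -4.57556927e+01, -2.51919490e+01, -3.95127336e-04,
        1.32516641e-02, -2.41733758e-06]), 'position': array([5.74294240e-01, 2.99495145e-05, 2.30352477e-01]), 'tool_rot': array([-2.22031620e+00, -2.22032517e+00,  2.08911303e-03]), 'wrist_force': array([-0.1533986 ,  0.17503715, -1.35805582]), 'ft_torque': array([-0.00951962,  0.0165064 , -0.00820836]), 'finger_force': 0.0, 'opening': 0.0853579937798582}
scene [ 1.355 -0.499  0.638] [-0.7   0.47 -0.53]
scene dock [([194.0, 218.0], 0.65)]
scene rail [([288.0, 193.0], 0.84)]
scene keeper_knob [([271.0, 174.0], 0.63), ([285.0, 197.0], 0.59)]
scene lever_a [([213.0, 195.0], 0.54), ([186.0, 198.0], 0.45)]
scene pack_a [([215.0, 236.0], 0.57), ([219.0, 206.0], 0.44)]
scene lube [([324.0, 144.0], 0.59)]
scene mug [([79.0, 218.0], 0.75), ([284.0, 241.0], 0.65)]
scene patch_ti
[... 163 characters left out ...]
([214.0, 178.0], 0.45)]
side lever_a [([244.0, 251.0], 0.52)]
side pack_a [([286.0, 220.0], 0.69), ([261.0, 226.0], 0.58)]
side lube [([176.0, 142.0], 0.5)]
side mug [([254.0, 321.0], 0.91)]
side patch_tin [([304.0, 189.0], 0.83)]
wrist [0.575 0.084 0.374] [-0.   -0.33 -0.94]
wrist dock [([211.0, 278.0], 0.91)]
wrist rail [([420.0, 161.0], 0.62), ([223.0, 24.0], 0.58)]
wrist keeper_knob [([149.0, 29.0], 0.92)]
wrist lever_a [([180.0, 295.0], 0.81), ([178.0, 242.0], 0.8), ([165.0, 342.0], 0.56), ([216.0, 345.0], 0.43)]
wrist pack_a [([305.0, 277.0], 0.97), ([224.0, 302.0], 0.85), ([217.0, 346.0], 0.81)]
wrist lube []
wrist mug []
wrist patch_tin [([423.0, 159.0], 0.9), ([181.0, 240.0], 0.53)]
```

View pics/wrist0.png

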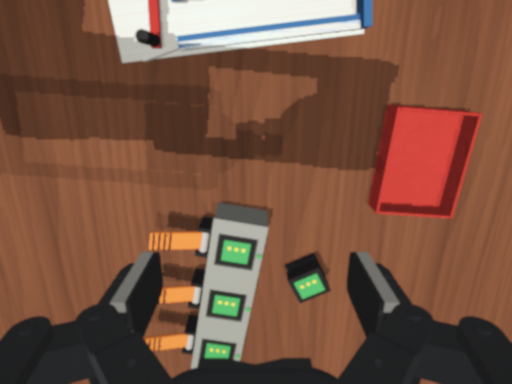

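View pics/side0.png

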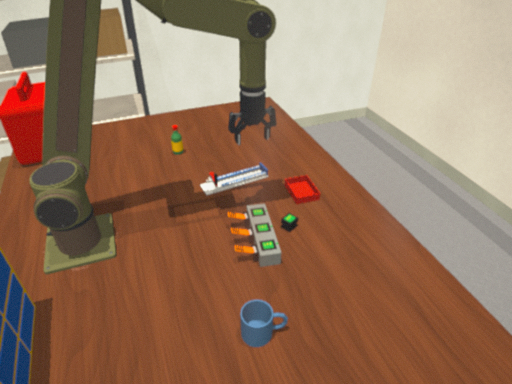

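View pics/scene0.png

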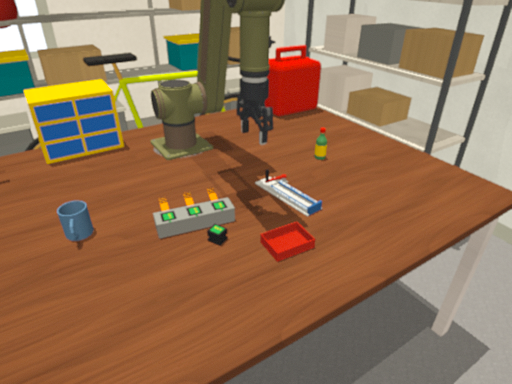

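The wrist view shows the dock with packs in all three bays: a at (237,251), b at (226,305), c at (217,350). The loose pack is at (310,285), the tin at (425,160), and the rail is at the top with its knob at (149,38). Next I'll work out rough poses and raise the arm over the rail.

Run:
```python
from h import *
P=lambda n,px,z:print(n,ray('wrist',px,z).round(4).tolist())
P('packs tops',[(237,251),(226,305),(217,350)],.046)
P('d top',[(312,287)],.036)
P('knob top',[(142,36)],.067)
P('rail corner bottom-left, bottom-right',[(123,62),(365,33)],.004)
P('tin corners',[(390,104),(481,112),(371,213),(453,218)],.03)
for c,l,px,z in [('side','lube',(177,155),0.0),('scene','lube',(320,160),0),('side','mug',(255,342),0),('scene','mug',(80,238),0)]:
    print(l,ray(c,[px],z).round(3))
print(ray('scene',[(267,182)],0.03),ray('scene',[(320,212)],0.0))
print(ray('side',[(207,192),(270,176)],.004).round(3))
```

```text
packs tops [[0.5556, -0.1067, 0.046], [0.541, -0.1814, 0.046], [0.5273, -0.252, 0.046]]
d top [[0.646, -0.1627, 0.036]]
knob top [[0.4786, 0.1151, 0.067]]
rail corner bottom-left, bottom-right [[0.4358, 0.0962, 0.004], [0.6895, 0.1244, 0.004]]
tin corners [[0.7144, 0.0551, 0.03], [0.8107, 0.0475, 0.03], [0.709, -0.0666, 0.03], [0.8052, -0.0729, 0.03]]
lube [[0.388 0.406 0.   ]]
lube [[0.415 0.413 0.   ]]
mug [[ 0.39  -0.502  0.   ]]
mug [[ 0.431 -0.486  0.   ]]
[[0.49151624 0.10563338 0.03      ]] [[0.69112922 0.17118058 0.        ]]
[[0.438 0.107 0.004]
 [0.692 0.12  0.004]]
```

Call:
{"method": "send_rows", "body": {
  "targets": [
    {"fingers": 1,"x": 0.05,"y": -0.02,"z": -0.02,"twist": -0.18},
    {"fingers": 1,"x": 0.1,"y": -0.04,"z": -0.02,"twist": -0.36},
    {"fingers": 1,"x": 0.139,"y": -0.058,"z": -0.02,"twist": -0.54},
    {"fingers": 1,"x": 0.139,"y": -0.058,"z": -0.02,"twist": -0.72},
    {"fingers": 1,"x": 0.139,"y": -0.058,"z": -0.02,"twist": -0.9},
    {"fingers": 1,"x": 0.139,"y": -0.058,"z": -0.02,"twist": -1.08},
    {"fingers": 1,"x": 0.139,"y": -0.058,"z": -0.02,"twist": -1.26},
    {"fingers": 1,"x": 0.139,"y": -0.058,"z": -0.02,"twist": -1.44},
    {"fingers": 1,"x": 0.139,"y": -0.058,"z": -0.02,"twist": -1.6},
    {"fingers": 1,"x": 0.139,"y": -0.058,"z": -0.02,"twist": -1.682},
    {"fingers": 1,"x": 0.139,"y": -0.058,"z": -0.02,"twist": -1.682}
  ]
}}

```text
time: 2.72
position: [0.517, 0.139, 0.2513]
tool_rot: [-0.173, 3.137, -0.0]
wrist_force: [0.4, 1.3, -1.0]
opening: 0.0854
finger_force: 0.0
```

Run:
```python
from h import *
o=ctrl.get_obs();print(o['time'],o['position'],o['tool_rot'],o['q'])
im=snap('wrist','w1')
cv2.imwrite('pics/w1b.png',cv2.resize(im[:,:,::-1],(800,600),interpolation=cv2.INTER_CUBIC))
```

```text
2.725 [0.51701913 0.13897253 0.25132553] [-1.73141987e-01  3.13676775e+00 -1.65274280e-05] [ 1.83695062e-01  2.36278862e-01  1.55642446e+00 -1.72720889e-05
  1.34884106e+00 -1.49738071e+00]
```

View pics/w1b.png

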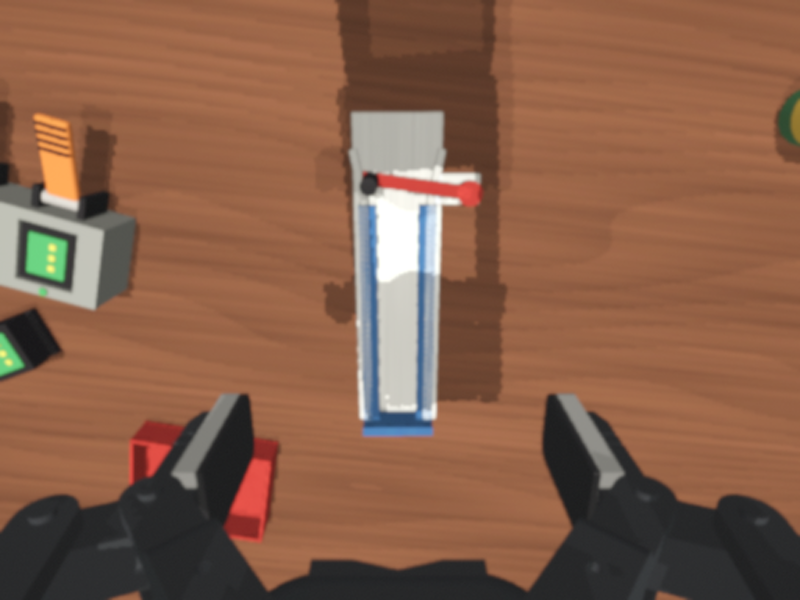

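The rail runs down the picture: entry at the top edge (352–443, 112), lips starting at row 207, end stop at row 436, knob at (371,182), hinge at (470,193). The keeper is shut.

Run:
```python
from h import *
s=1.5625
P=lambda px,z:ray('wrist',np.array(px)/s-0.2,z)
m=P([(375,207),(420,207),(378,408),(418,408)],.018)
print(m.round(4), np.linalg.norm(m[0]-m[1]),np.linalg.norm(m[2]-m[3]))
a=(m[0]+m[1])/2;b=(m[2]+m[3])/2;v=b-a;print('mouth',a,'end',b,'len',np.linalg.norm(v),'yaw',np.arctan2(v[1],v[0]))
e=P([(352,112),(443,112)],.004);print('entry end',e.mean(0),np.linalg.norm(e[0]-e[1]))
print('stop far',P([(363,436),(434,436)],.03))
print('knob',P([(373,180)],.067),'hinge',P([(470,193)],.025))
yaw=.111
for yaw,o in [(np.arctan2(v[1],v[0]),a)]:
    R=np.array([[np.cos(yaw),-np.sin(yaw)],[np.sin(yaw),np.cos(yaw)]])
    og=o[:2]-R@[-.06,0];print('origin',og,'hinge',og+R@[-.07,.052],'knob',og+R@[-.07,-.019])
im=cv2.imread('pics/w1.png')
```

```text
[[0.4986 0.12   0.018 ]
 [0.4949 0.1529 0.018 ]
 [0.6673 0.1388 0.018 ]
 [0.6636 0.1724 0.018 ]] 0.03310055935967663 0.03377203702531609
mouth [0.49675892 0.13649679 0.018     ] end [0.66544545 0.15557239 0.018     ] len 0.1697616684330823 yaw 0.11260479425219891
entry end [0.43095197 0.12920749 0.004     ] 0.06555834438706051
stop far [[0.68799786 0.12866843 0.03      ]
 [0.68145555 0.18758953 0.03      ]]
knob [[0.47329134 0.11843814 0.067     ]] hinge [[0.47987343 0.1868433  0.025     ]]
origin [0.55637892 0.1432388 ] hinge [0.48097917 0.18704379] knob [0.48895722 0.11649345]
```

Call:
{"method": "send_rows", "body": {
  "targets": [
    {"fingers": -1,"x": 0.01,"y": -0.016,"z": 0.05,"twist": 0},
    {"fingers": -1,"x": 0.01,"y": -0.016,"z": 0.1,"twist": 0},
    {"fingers": -1,"x": 0.01,"y": -0.016,"z": 0.13,"twist": 0},
    {"fingers": -1,"x": 0.01,"y": -0.016,"z": 0.13,"twist": 0},
    {"fingers": -1,"x": 0.01,"y": -0.016,"z": 0.17,"twist": 0},
    {"fingers": -1,"x": 0.01,"y": -0.016,"z": 0.21,"twist": 0},
    {"fingers": -1,"x": 0.02,"y": -0.018,"z": 0.21,"twist": 0},
    {"fingers": -1,"x": 0.031,"y": -0.019,"z": 0.21,"twist": 0}
  ]
}}

```text
time: 3.78
position: [0.4892, 0.1168, 0.043]
tool_rot: [-0.174, 3.134, 0.001]
wrist_force: [1.2, 0.8, -0.9]
opening: -0.0
finger_force: 0.4
```

Call:
{"method": "send_rows", "body": {
  "targets": [
    {"fingers": -1,"x": 0.01,"y": 0.001,"z": 0,"twist": 0},
    {"fingers": -1,"x": 0.021,"y": 0.003,"z": 0,"twist": 0},
    {"fingers": -1,"x": 0.031,"y": 0.007,"z": 0,"twist": 0},
    {"fingers": -1,"x": 0.04,"y": 0.012,"z": 0,"twist": 0},
    {"fingers": -1,"x": 0.048,"y": 0.019,"z": 0,"twist": 0},
    {"fingers": -1,"x": 0.055,"y": 0.027,"z": 0,"twist": 0},
    {"fingers": -1,"x": 0.061,"y": 0.036,"z": 0,"twist": 0},
    {"fingers": -1,"x": 0.066,"y": 0.045,"z": 0,"twist": 0},
    {"fingers": -1,"x": 0.069,"y": 0.056,"z": 0,"twist": 0},
    {"fingers": -1,"x": 0.071,"y": 0.066,"z": 0,"twist": 0},
    {"fingers": -1,"x": 0.071,"y": 0.077,"z": 0,"twist": 0},
    {"fingers": -1,"x": 0.069,"y": 0.087,"z": 0,"twist": 0},
    {"fingers": -1,"x": 0.066,"y": 0.097,"z": 0,"twist": 0},
    {"fingers": -1,"x": 0.061,"y": 0.107,"z": 0,"twist": 0},
    {"fingers": -1,"x": 0.055,"y": 0.116,"z": 0,"twist": 0},
    {"fingers": -1,"x": 0.048,"y": 0.123,"z": 0,"twist": 0},
    {"fingers": -1,"x": 0.04,"y": 0.129,"z": 0,"twist": 0},
    {"fingers": -1,"x": 0.033,"y": 0.133,"z": 0,"twist": 0},
    {"fingers": -1,"x": 0.03,"y": 0.135,"z": 0,"twist": 0}
  ]
}}

```text
time: 6.15
position: [0.4442, 0.2479, 0.0413]
tool_rot: [-0.174, 3.136, 0.0]
wrist_force: [-1.0, -0.2, 0.1]
opening: -0.0001
finger_force: 0.3
```

Call:
{"method": "send_rows", "body": {
  "targets": [
    {"fingers": -1,"x": 0.005,"y": 0,"z": -0.05,"twist": 0},
    {"fingers": -1,"x": 0.0,"y": 0,"z": -0.1,"twist": 0},
    {"fingers": -1,"x": 0.0,"y": -0.03,"z": -0.15,"twist": 0},
    {"fingers": -1,"x": -0.01,"y": -0.09,"z": -0.2,"twist": 0.1},
    {"fingers": -1,"x": -0.02,"y": -0.15,"z": -0.21,"twist": 0.2},
    {"fingers": -1,"x": -0.03,"y": -0.21,"z": -0.21,"twist": 0.304},
    {"fingers": -1,"x": -0.04,"y": -0.27,"z": -0.21,"twist": 0.304},
    {"fingers": -1,"x": -0.049,"y": -0.33,"z": -0.21,"twist": 0.304},
    {"fingers": -1,"x": -0.049,"y": -0.39,"z": -0.21,"twist": 0.304},
    {"fingers": -1,"x": -0.049,"y": -0.437,"z": -0.21,"twist": 0.304},
    {"fingers": -1,"x": -0.049,"y": -0.437,"z": -0.21,"twist": 0.304},
    {"fingers": -1,"x": -0.049,"y": -0.437,"z": -0.21,"twist": 0.304}
  ]
}}

```text
time: 7.65
position: [0.5402, -0.1811, 0.251]
tool_rot: [-0.304, -3.126, -0.002]
wrist_force: [-1.2, 0.3, -0.3]
opening: 0.0002
finger_force: 0.0
```

Run:
```python
from h import *
o=ctrl.get_obs();print(o['time'],o['position'],o['tool_rot'])
im=snap('wrist','w2')
cv2.imwrite('pics/w2b.png',cv2.resize(im[:,:,::-1],(800,600),interpolation=cv2.INTER_CUBIC))
s=snap('side','s2')
cv2.imwrite('pics/s2b.png',cv2.resize(s[130:280,160:340,::-1],None,fx=3,fy=3,interpolation=cv2.INTER_CUBIC))
```

```text
7.65 [ 0.54024562 -0.1810995   0.25096006] [-3.04000295e-01 -3.12592851e+00 -1.77718775e-03]
```

View pics/w2b.png

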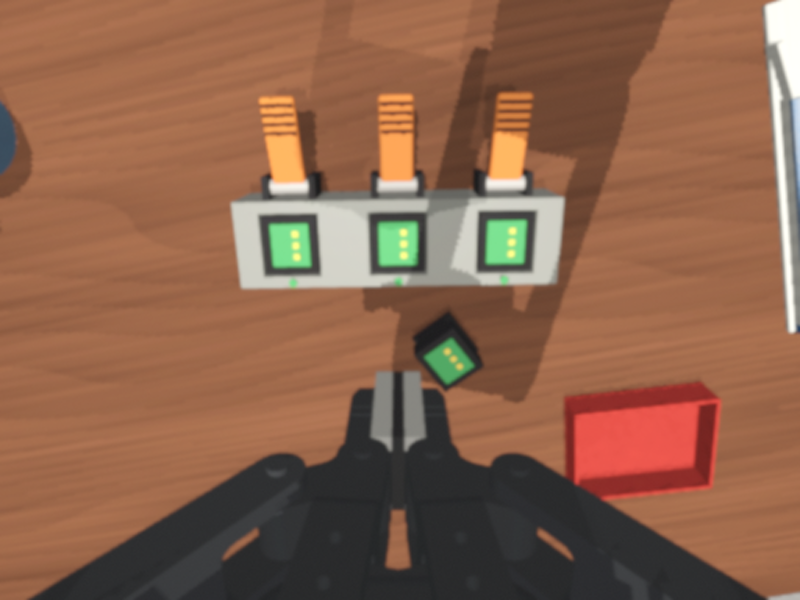

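View pics/s2b.png

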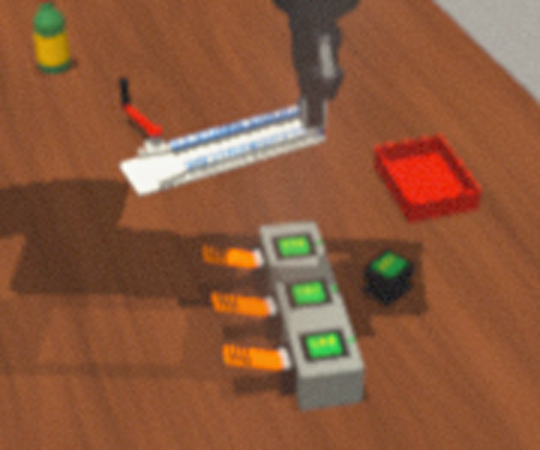

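The side crop shows the keeper swung out to the far side. In the wrist view the pack tops are at a (507,241), b (398,243), c (291,245). The loose pack's top is centred at (448,359), turned about 45° to the view.

Run:
```python
from h import *
s=1.5625
P=lambda px,z:ray('wrist',np.array(px)/s-0.2,z)
p=P([(507,241),(397.5,243),(291,245)],.046);print(p.round(4));v=p[0]-p[2];print(np.linalg.norm(v),'yaw',np.arctan2(v[1],v[0])-np.pi/2)
c=P([(233,203),(563,197),(556,282),(241,289)],.047);print('dock',c.round(4),c.mean(0))
print('lever tips',P([(514,95),(396,96),(277,98)],.055).round(4))
d=P([(413,357),(445,389),(482,357),(446,330)],.036);print('d',d.round(4),d.mean(0),[ (np.linalg.norm(d[i]-d[(i+1)%4]),np.degrees(np.arctan2(*(d[(i+1)%4]-d[i])[1::-1]))) for i in range(4)])
yaw=np.arctan2(v[1],v[0])-np.pi/2;R=np.array([[np.cos(yaw),-np.sin(yaw)],[np.sin(yaw),np.cos(yaw)]])
for y in (.075,0,-.075): 
    print('bay',p.mean(0)[:2]+R@[0,y],'pad',p.mean(0)[:2]+R@[-.0845,y])
im=cv2.imread('pics/w2.png');cv2.imwrite('pics/d2.png',cv2.resize(im[195:260,255:320],None,fx=8,fy=8,interpolation=cv2.INTER_CUBIC))
```

```text
[[ 0.5532 -0.1049  0.046 ]
 [ 0.5402 -0.18    0.046 ]
 [ 0.5274 -0.2533  0.046 ]]
0.15055309128637723 yaw -0.17208137359492648
dock [[ 0.4914 -0.2842  0.047 ]
 [ 0.5299 -0.0642  0.047 ]
 [ 0.5893 -0.0744  0.047 ]
 [ 0.5517 -0.2966  0.047 ]] [ 0.54059522 -0.17982377  0.047     ]
lever tips [[ 0.4594 -0.0908  0.055 ]
 [ 0.4461 -0.1628  0.055 ]
 [ 0.4331 -0.2356  0.055 ]]
d [[ 0.6335 -0.1859  0.036 ]
 [ 0.666  -0.1661  0.036 ]
 [ 0.6437 -0.1334  0.036 ]
 [ 0.616  -0.1572  0.036 ]] [ 0.63979698 -0.16063783  0.036     ] [(np.float64(0.038019152737179256), np.float64(31.451528079145604)), (np.float64(0.03949840095842808), np.float64(124.30391645060462)), (np.float64(0.03652208472523126), np.float64(-139.40646067106866)), (np.float64(0.03364676190013575), np.float64(-58.540686208922786))]
bay [ 0.55312933 -0.10552383] pad [ 0.46987736 -0.09105461]
bay [ 0.54028683 -0.17941612] pad [ 0.45703485 -0.1649469 ]
bay [ 0.52744433 -0.2533084 ] pad [ 0.44419235 -0.23883919]
```

View pics/d2.png

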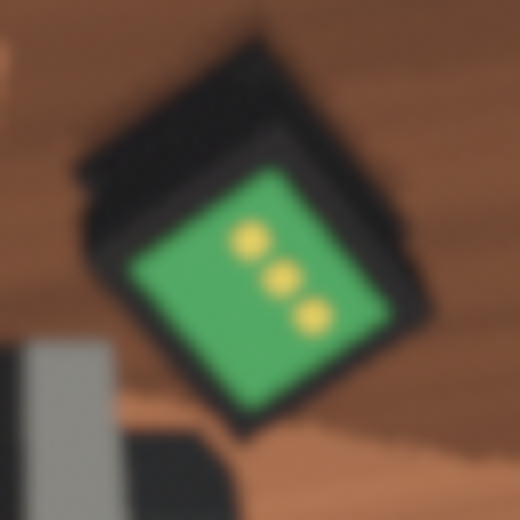

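Call:
{"method": "send_rows", "body": {
  "targets": [
    {"fingers": -1,"x": 0.044,"y": 0.037,"z": 0.05,"twist": -0.021},
    {"fingers": -1,"x": 0.088,"y": 0.075,"z": 0.1,"twist": -0.021},
    {"fingers": -1,"x": 0.088,"y": 0.075,"z": 0.15,"twist": -0.021},
    {"fingers": -1,"x": 0.088,"y": 0.075,"z": 0.18,"twist": -0.021},
    {"fingers": -1,"x": 0.088,"y": 0.075,"z": 0.195,"twist": -0.021},
    {"fingers": -1,"x": 0.088,"y": 0.075,"z": 0.205,"twist": -0.021},
    {"fingers": -1,"x": 0.088,"y": 0.075,"z": 0.215,"twist": -0.021},
    {"fingers": -1,"x": 0.088,"y": 0.075,"z": 0.223,"twist": -0.021},
    {"fingers": -1,"x": 0.088,"y": 0.075,"z": 0.228,"twist": -0.021},
    {"fingers": -1,"x": 0.088,"y": 0.075,"z": 0.23,"twist": -0.021}
  ]
}}

```text
time: 9.0
position: [0.4673, -0.0892, 0.0219]
tool_rot: [-0.267, -3.128, -0.001]
wrist_force: [-2.6, 1.8, 5.8]
opening: -0.0002
finger_force: 3.6
```

Call:
{"method": "send_rows", "body": {
  "targets": [
    {"fingers": -1,"x": 0,"y": 0,"z": 0.001,"twist": 0},
    {"fingers": -1,"x": 0,"y": 0,"z": 0.002,"twist": 0},
    {"fingers": -1,"x": 0,"y": 0,"z": 0.002,"twist": 0}
  ]
}}

```text
time: 9.38
position: [0.4677, -0.0892, 0.0201]
tool_rot: [-0.267, -3.129, -0.001]
wrist_force: [-2.5, 1.0, 5.0]
opening: -0.0002
finger_force: 3.0
```

Call:
{"method": "send_rows", "body": {
  "targets": [
    {"fingers": -1,"x": 0,"y": 0,"z": 0.001,"twist": 0},
    {"fingers": -1,"x": 0,"y": 0,"z": 0.002,"twist": 0},
    {"fingers": -1,"x": 0,"y": 0,"z": 0.003,"twist": 0}
  ]
}}

```text
time: 9.75
position: [0.4678, -0.0893, 0.0191]
tool_rot: [-0.267, -3.13, -0.001]
wrist_force: [-9.3, 2.8, 34.5]
opening: 0.0003
finger_force: 17.8
```

Call:
{"method": "send_rows", "body": {
  "targets": [
    {"fingers": -1,"x": 0,"y": 0,"z": -0.05,"twist": 0},
    {"fingers": -1,"x": 0,"y": -0.03,"z": -0.06,"twist": 0},
    {"fingers": -1,"x": 0,"y": -0.076,"z": -0.06,"twist": 0},
    {"fingers": -1,"x": 0,"y": -0.076,"z": -0.045,"twist": 0},
    {"fingers": -1,"x": 0,"y": -0.076,"z": -0.033,"twist": 0},
    {"fingers": -1,"x": 0,"y": -0.076,"z": -0.023,"twist": 0},
    {"fingers": -1,"x": 0,"y": -0.076,"z": -0.014,"twist": 0},
    {"fingers": -1,"x": 0,"y": -0.076,"z": -0.007,"twist": 0},
    {"fingers": -1,"x": 0,"y": -0.076,"z": -0.002,"twist": 0},
    {"fingers": -1,"x": 0,"y": -0.076,"z": -0.0005,"twist": 0},
    {"fingers": -1,"x": 0,"y": -0.076,"z": -0.0005,"twist": 0}
  ]
}}

```text
time: 11.12
position: [0.4554, -0.1649, 0.0195]
tool_rot: [0.265, 3.13, -0.001]
wrist_force: [-8.0, -0.2, 32.1]
opening: -0.0002
finger_force: 16.2
```

Call:
{"method": "send_rows", "body": {
  "targets": [
    {"fingers": -1,"x": 0,"y": 0,"z": -0.05,"twist": 0},
    {"fingers": -1,"x": 0,"y": -0.03,"z": -0.06,"twist": 0},
    {"fingers": -1,"x": 0,"y": -0.075,"z": -0.06,"twist": 0},
    {"fingers": -1,"x": 0,"y": -0.075,"z": -0.045,"twist": 0},
    {"fingers": -1,"x": 0,"y": -0.075,"z": -0.033,"twist": 0},
    {"fingers": -1,"x": 0,"y": -0.075,"z": -0.023,"twist": 0},
    {"fingers": -1,"x": 0,"y": -0.075,"z": -0.014,"twist": 0},
    {"fingers": -1,"x": 0,"y": -0.075,"z": -0.007,"twist": 0},
    {"fingers": -1,"x": 0,"y": -0.075,"z": -0.002,"twist": 0},
    {"fingers": -1,"x": 0,"y": -0.075,"z": 0,"twist": 0},
    {"fingers": -1,"x": 0,"y": -0.075,"z": 0,"twist": 0}
  ]
}}

```text
time: 12.5
position: [0.4424, -0.2385, 0.0195]
tool_rot: [-0.265, -3.13, 0.001]
wrist_force: [-8.8, 2.5, 33.4]
opening: 0.0003
finger_force: 17.3
```

Call:
{"method": "send_rows", "body": {
  "targets": [
    {"fingers": 0.29,"x": 0,"y": 0,"z": -0.06,"twist": 0},
    {"fingers": 0.29,"x": 0,"y": 0,"z": -0.12,"twist": 0},
    {"fingers": 0.29,"x": -0.03,"y": 0.03,"z": -0.18,"twist": 0},
    {"fingers": 0.29,"x": -0.06,"y": 0.06,"z": -0.21,"twist": 0},
    {"fingers": 0.29,"x": -0.09,"y": 0.075,"z": -0.21,"twist": 0},
    {"fingers": 0.29,"x": -0.09,"y": 0.075,"z": -0.21,"twist": 0},
    {"fingers": 0.29,"x": -0.09,"y": 0.075,"z": -0.21,"twist": 0}
  ]
}}

```text
time: 13.38
position: [0.5432, -0.1799, 0.2254]
tool_rot: [-0.266, -3.127, -0.001]
wrist_force: [-0.3, -0.0, -0.3]
opening: 0.055
finger_force: 0.0
```

Run:
```python
from h import *
o=ctrl.get_obs();print(o['time'],o['position'],o['tool_rot'],o['opening'])
im=snap('wrist','w3')
cv2.imwrite('pics/w3b.png',cv2.resize(im[:,:,::-1],(800,600),interpolation=cv2.INTER_CUBIC))
```

```text
13.375 [ 0.54320236 -0.1798754   0.2254257 ] [-2.66370835e-01 -3.12688171e+00 -1.19236489e-03] 0.0549676691118282
```

View pics/w3b.png

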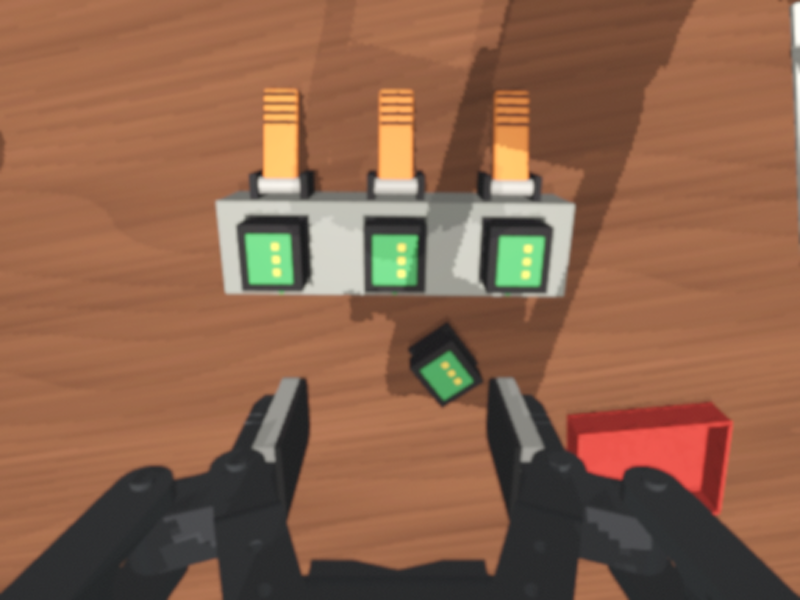

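Levers are all down and the three packs stand proud of the dock, tops at (518,258), (395,258) and (272,257). Next I grip pack a.

Call:
{"method": "send_rows", "body": {
  "targets": [
    {"fingers": 0.29,"x": 0.001,"y": 0.04,"z": 0.04,"twist": 0},
    {"fingers": 0.29,"x": 0.003,"y": 0.075,"z": 0.09,"twist": 0},
    {"fingers": 0.29,"x": 0.003,"y": 0.075,"z": 0.13,"twist": 0},
    {"fingers": 0.29,"x": 0.003,"y": 0.075,"z": 0.155,"twist": 0},
    {"fingers": 0.29,"x": 0.003,"y": 0.075,"z": 0.17,"twist": 0},
    {"fingers": 0.29,"x": 0.003,"y": 0.075,"z": 0.17,"twist": 0},
    {"fingers": -1,"x": 0.003,"y": 0.075,"z": 0.17,"twist": 0},
    {"fingers": -1,"x": 0.003,"y": 0.075,"z": 0.17,"twist": 0},
    {"fingers": -1,"x": 0.003,"y": 0.075,"z": 0.17,"twist": 0},
    {"fingers": -1,"x": 0.003,"y": 0.075,"z": 0.17,"twist": 0}
  ]
}}

```text
time: 14.68
position: [0.555, -0.1072, 0.0577]
tool_rot: [0.269, 3.128, -0.001]
wrist_force: [-0.1, -1.9, 3.3]
opening: 0.0365
finger_force: 63.2
```

Call:
{"method": "send_rows", "body": {
  "targets": [
    {"fingers": -1,"x": 0,"y": 0,"z": -0.02,"twist": 0},
    {"fingers": -1,"x": 0,"y": 0,"z": -0.05,"twist": 0},
    {"fingers": -1,"x": 0,"y": 0,"z": -0.08,"twist": 0},
    {"fingers": -1,"x": 0.03,"y": 0.03,"z": -0.09,"twist": 0},
    {"fingers": -1,"x": 0.05,"y": 0.07,"z": -0.09,"twist": -0.1},
    {"fingers": -1,"x": 0.07,"y": 0.12,"z": -0.09,"twist": -0.2},
    {"fingers": -1,"x": 0.1,"y": 0.17,"z": -0.09,"twist": -0.285},
    {"fingers": -1,"x": 0.131,"y": 0.221,"z": -0.09,"twist": -0.285},
    {"fingers": -1,"x": 0.131,"y": 0.221,"z": -0.06,"twist": -0.285},
    {"fingers": -1,"x": 0.131,"y": 0.221,"z": -0.05,"twist": -0.285},
    {"fingers": -1,"x": 0.131,"y": 0.221,"z": -0.05,"twist": -0.285}
  ]
}}

```text
time: 16.05
position: [0.4624, 0.1329, 0.1061]
tool_rot: [0.176, -3.134, 0.001]
wrist_force: [0.2, -1.0, -1.7]
opening: 0.0366
finger_force: 62.6
```

Run:
```python
from h import *
o=ctrl.get_obs();print(o['time'],o['position'],o['tool_rot'],o['opening'],o['finger_force'])
im=snap('wrist','w4')
cv2.imwrite('pics/w4b.png',cv2.resize(im[:,:,::-1],(800,600),interpolation=cv2.INTER_CUBIC))
```

```text
16.05 [0.46236875 0.13289062 0.10609278] [ 1.76495487e-01 -3.13430318e+00  5.24307130e-04] 0.03660905223167677 62.56389498710632
```

View pics/w4b.png

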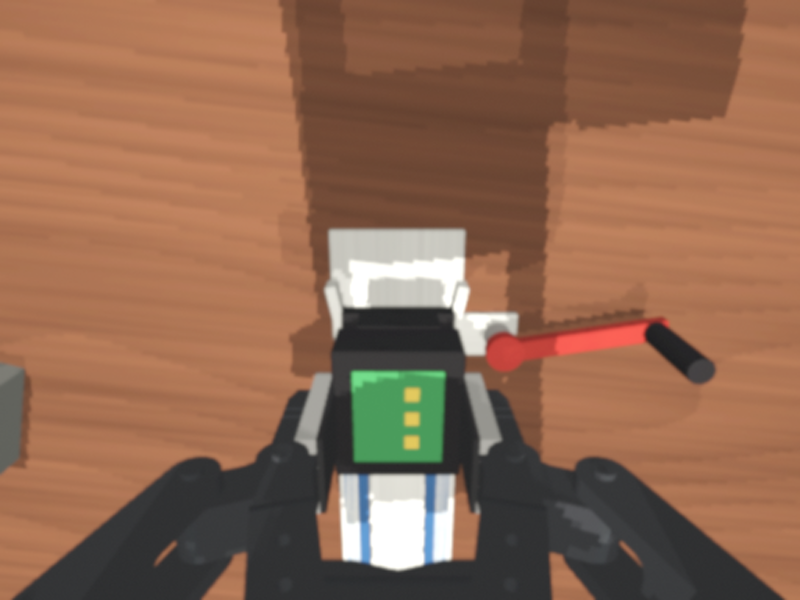

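The pack is held upright over the entry. Its top face spans columns 335–462 and rows 352–470, and the rail lies straight beneath it. I'll check the sideways offset.

Run:
```python
from h import *
s=1.5625
P=lambda px,z:ray('wrist',np.array(px)/s-0.2,z)
R=lambda yaw:np.array([[np.cos(yaw),-np.sin(yaw)],[np.sin(yaw),np.cos(yaw)]])
O=np.array([.5564,.1432]);y=.1126
f=lambda X:((X[:,:2]-O)@R(y)*1000).round(1).tolist()
print('top edge',f(P([(336,354),(461,354),(340,470),(458,470)],.1204)), 'tcp',f(ctrl.get_obs()['position'][None]))
print('entry end',f(P([(330,229),(465,229)],.004)),'gap',f(P([(368,490),(427,490),(367,540),(428,540)],.018)))
print('hinge',f(P([(506,350)],.025)))
```

```text
top edge [[-115.0, -17.0], [-115.1, 17.8], [-76.1, -17.3], [-76.1, 18.5]] tcp [[-93.8, 0.1]]
entry end [[-125.6, -32.8], [-125.7, 32.9]] gap [[17.9, -16.3], [17.9, 16.4], [53.4, -17.6], [53.3, 17.6]]
hinge [[-70.8, 52.5]]
```

Call:
{"method": "send_rows", "body": {
  "targets": [
    {"fingers": -1,"x": 0,"y": 0,"z": 0.03,"twist": 0},
    {"fingers": -1,"x": 0,"y": 0,"z": 0.055,"twist": 0},
    {"fingers": -1,"x": 0,"y": 0,"z": 0.07,"twist": 0},
    {"fingers": -1,"x": 0,"y": 0,"z": 0.076,"twist": 0},
    {"fingers": -1,"x": 0,"y": 0,"z": 0.0785,"twist": 0},
    {"fingers": -1,"x": 0,"y": 0,"z": 0.0785,"twist": 0}
  ]
}}

```text
time: 16.85
position: [0.4637, 0.1333, 0.0289]
tool_rot: [-0.177, 3.135, 0.0]
wrist_force: [-0.0, 0.7, -1.6]
opening: 0.0366
finger_force: 62.6
```

Call:
{"method": "send_rows", "body": {
  "targets": [
    {"fingers": -1,"x": 0,"y": 0,"z": 0.0025,"twist": 0},
    {"fingers": -1,"x": -0.01,"y": 0,"z": 0.0025,"twist": 0},
    {"fingers": -1,"x": -0.02,"y": 0,"z": 0.0025,"twist": 0},
    {"fingers": -1,"x": -0.03,"y": 0,"z": 0.0025,"twist": 0},
    {"fingers": -1,"x": -0.04,"y": 0,"z": 0.0025,"twist": 0},
    {"fingers": -1,"x": -0.05,"y": 0,"z": 0.0025,"twist": 0},
    {"fingers": -1,"x": -0.06,"y": 0,"z": 0.0025,"twist": 0}
  ]
}}

```text
time: 17.73
position: [0.5244, 0.1405, 0.0264]
tool_rot: [-0.178, 3.134, 0.001]
wrist_force: [0.4, -0.1, -2.0]
opening: 0.0362
finger_force: 63.4
```

Call:
{"method": "send_rows", "body": {
  "targets": [
    {"fingers": -1,"x": -0.02,"y": 0,"z": 0,"twist": 0},
    {"fingers": -1,"x": -0.04,"y": 0,"z": 0,"twist": 0},
    {"fingers": -1,"x": -0.06,"y": 0,"z": 0,"twist": 0},
    {"fingers": -1,"x": -0.08,"y": 0,"z": 0,"twist": 0},
    {"fingers": -1,"x": -0.1,"y": 0,"z": 0,"twist": 0},
    {"fingers": -1,"x": -0.115,"y": 0,"z": 0,"twist": 0},
    {"fingers": -1,"x": -0.125,"y": 0,"z": 0,"twist": 0},
    {"fingers": -1,"x": -0.129,"y": 0,"z": 0,"twist": 0}
  ]
}}

```text
time: 18.73
position: [0.6495, 0.1545, 0.0263]
tool_rot: [0.177, -3.132, 0.001]
wrist_force: [-9.4, -1.5, 13.1]
opening: 0.0366
finger_force: 65.0
```

Call:
{"method": "send_rows", "body": {
  "targets": [
    {"fingers": 0.18,"x": 0,"y": 0,"z": 0,"twist": 0},
    {"fingers": 0.18,"x": 0,"y": 0,"z": 0,"twist": 0},
    {"fingers": 0.18,"x": 0,"y": 0,"z": 0,"twist": 0},
    {"fingers": 0.18,"x": 0,"y": 0,"z": -0.03,"twist": 0},
    {"fingers": 0.29,"x": 0.02,"y": 0,"z": -0.09,"twist": 0},
    {"fingers": 0.29,"x": 0.06,"y": 0,"z": -0.15,"twist": 0},
    {"fingers": 0.29,"x": 0.1,"y": 0,"z": -0.17,"twist": 0},
    {"fingers": 0.29,"x": 0.13,"y": 0,"z": -0.17,"twist": 0},
    {"fingers": 0.29,"x": 0.13,"y": 0,"z": -0.17,"twist": 0}
  ]
}}

```text
time: 19.85
position: [0.5193, 0.1398, 0.1965]
tool_rot: [0.178, -3.136, 0.0]
wrist_force: [0.5, 0.0, 0.0]
opening: 0.0551
finger_force: 0.0
```

Run:
```python
from h import *
o=ctrl.get_obs();print(o['time'],o['position'],o['tool_rot'],o['opening'],o['finger_force'])
im=snap('wrist','w5')
cv2.imwrite('pics/w5b.png',cv2.resize(im[:,:,::-1],(800,600),interpolation=cv2.INTER_CUBIC))
```

```text
19.85 [0.51932666 0.13983957 0.19650878] [ 1.78339123e-01 -3.13625376e+00  3.86533296e-05] 0.05506541739306083 0.0
```

View pics/w5b.png

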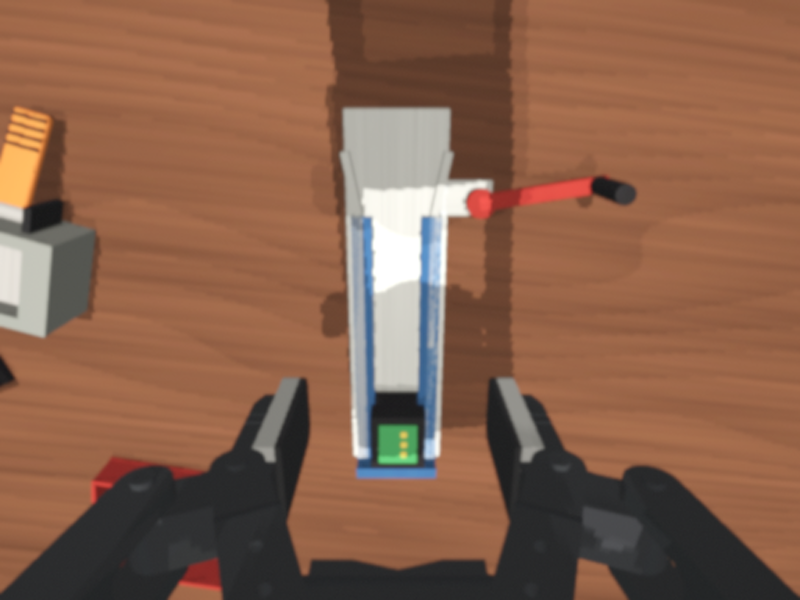

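Pack a sits at the end stop, centred at (398,445), and the keeper is open. Next is pack b.

Call:
{"method": "send_rows", "body": {
  "targets": [
    {"fingers": 0.29,"x": 0.002,"y": -0.06,"z": 0,"twist": 0.08},
    {"fingers": 0.29,"x": 0.005,"y": -0.12,"z": 0,"twist": 0.16},
    {"fingers": 0.29,"x": 0.01,"y": -0.18,"z": 0,"twist": 0.24},
    {"fingers": 0.29,"x": 0.012,"y": -0.24,"z": 0,"twist": 0.285},
    {"fingers": 0.29,"x": 0.015,"y": -0.29,"z": 0.02,"twist": 0.285},
    {"fingers": 0.29,"x": 0.015,"y": -0.32,"z": 0.05,"twist": 0.285},
    {"fingers": 0.29,"x": 0.015,"y": -0.32,"z": 0.09,"twist": 0.285},
    {"fingers": 0.29,"x": 0.015,"y": -0.32,"z": 0.11,"twist": 0.285},
    {"fingers": 0.29,"x": 0.015,"y": -0.32,"z": 0.13,"twist": 0.285},
    {"fingers": 0.29,"x": 0.015,"y": -0.32,"z": 0.141,"twist": 0.285},
    {"fingers": 0.29,"x": 0.015,"y": -0.32,"z": 0.141,"twist": 0.285},
    {"fingers": -1,"x": 0.015,"y": -0.32,"z": 0.141,"twist": 0.285},
    {"fingers": -1,"x": 0.015,"y": -0.32,"z": 0.141,"twist": 0.285},
    {"fingers": -1,"x": 0.015,"y": -0.32,"z": 0.141,"twist": 0.285},
    {"fingers": -1,"x": 0.015,"y": -0.32,"z": 0.141,"twist": 0.285}
  ]
}}

```text
time: 21.78
position: [0.5437, -0.1802, 0.0556]
tool_rot: [0.269, 3.128, -0.002]
wrist_force: [0.6, -2.1, 0.7]
opening: 0.0365
finger_force: 63.3
```

Call:
{"method": "send_rows", "body": {
  "targets": [
    {"fingers": -1,"x": 0,"y": 0,"z": -0.02,"twist": 0},
    {"fingers": -1,"x": 0,"y": 0,"z": -0.05,"twist": 0},
    {"fingers": -1,"x": 0,"y": 0,"z": -0.09,"twist": 0},
    {"fingers": -1,"x": 0.03,"y": 0.05,"z": -0.09,"twist": 0},
    {"fingers": -1,"x": 0.06,"y": 0.1,"z": -0.09,"twist": -0.1},
    {"fingers": -1,"x": 0.08,"y": 0.15,"z": -0.09,"twist": -0.2},
    {"fingers": -1,"x": 0.1,"y": 0.2,"z": -0.09,"twist": -0.285},
    {"fingers": -1,"x": 0.12,"y": 0.25,"z": -0.09,"twist": -0.285},
    {"fingers": -1,"x": 0.132,"y": 0.295,"z": -0.08,"twist": -0.285},
    {"fingers": -1,"x": 0.132,"y": 0.295,"z": -0.05,"twist": -0.285},
    {"fingers": -1,"x": 0.132,"y": 0.295,"z": -0.02,"twist": -0.285},
    {"fingers": -1,"x": 0.132,"y": 0.295,"z": -0.01,"twist": -0.285},
    {"fingers": -1,"x": 0.132,"y": 0.295,"z": -0.01,"twist": -0.285}
  ]
}}

```text
time: 23.4
position: [0.4625, 0.1335, 0.0644]
tool_rot: [0.177, -3.135, 0.0]
wrist_force: [0.5, 0.4, -1.4]
opening: 0.0363
finger_force: 63.1
```

```bash
cat > rel.py <<'E'
from h import *
import sys
O=np.array([.5564,.1432]);y=.1126
c,s=np.cos(y),np.sin(y);R=np.array([[c,-s],[s,c]])
def rail(X): return (np.atleast_2d(X)[:,:2]-O)@R
def tool_yaw(o):
    M=Ro.from_rotvec(o['tool_rot']).as_matrix(); return np.arctan2(-M[0,1],M[1,1])
def shift(o,X,yaw):
    M=Ro.from_rotvec(o['tool_rot']).as_matrix(); return (M.T@(np.array(X)-o['position'])).round(4), round(tool_yaw(o)-yaw,4)
E
python3 - <<'E'
from rel import *
o=ctrl.get_obs();print(o['time'],o['position'],rail(o['position'])*1000,tool_yaw(o),o['opening'])
im=snap('wrist','w6')
print(ctrl.search_frame('pack_b','wrist')[:3])
# lateral position of green top
hsv=cv2.cvtColor(im,cv2.COLOR_RGB2HSV);m=cv2.inRange(hsv,(45,90,60),(80,255,255));n,l,st,ce=cv2.connectedComponentsWithStats(m)
for i in range(1,n):
    if st[i,4]>150: print(st[i],ce[i],rail(ray('wrist',[ce[i]],o['position'][2]+.0164))*1000)
E
```

```text
23.4 [0.46251137 0.13354374 0.06443991] [[-94.37906271   0.95442081]] 0.11296972383208063 0.036284576575374844
[{'position': [252.0, 245.4], 'score': 0.55}]
[ 223  235   63   61 3396] [253.46760895 264.51972909] [[-96.15681861   0.5220512 ]]
```

Call:
{"method": "send_rows", "body": {
  "targets": [
    {"fingers": -1,"x": 0,"y": 0,"z": 0.02,"twist": 0},
    {"fingers": -1,"x": 0,"y": -0.0005,"z": 0.034,"twist": 0},
    {"fingers": -1,"x": 0,"y": -0.0005,"z": 0.04,"twist": 0},
    {"fingers": -1,"x": 0,"y": -0.0005,"z": 0.04,"twist": 0},
    {"fingers": -1,"x": -0.01,"y": -0.0005,"z": 0.04,"twist": 0},
    {"fingers": -1,"x": -0.02,"y": -0.0005,"z": 0.04,"twist": 0},
    {"fingers": -1,"x": -0.03,"y": -0.0005,"z": 0.04,"twist": 0},
    {"fingers": -1,"x": -0.045,"y": -0.0005,"z": 0.04,"twist": 0},
    {"fingers": -1,"x": -0.06,"y": -0.0005,"z": 0.04,"twist": 0},
    {"fingers": -1,"x": -0.08,"y": -0.0005,"z": 0.04,"twist": 0}
  ]
}}

```text
time: 24.75
position: [0.5436, 0.1423, 0.0247]
tool_rot: [0.178, -3.136, 0.0]
wrist_force: [-0.3, -0.7, -0.9]
opening: 0.0367
finger_force: 63.1
```

Call:
{"method": "send_rows", "body": {
  "targets": [
    {"fingers": -1,"x": -0.02,"y": 0,"z": 0,"twist": 0},
    {"fingers": -1,"x": -0.04,"y": 0,"z": 0,"twist": 0},
    {"fingers": -1,"x": -0.052,"y": 0,"z": 0,"twist": 0},
    {"fingers": -1,"x": -0.06,"y": 0,"z": 0,"twist": 0},
    {"fingers": -1,"x": -0.062,"y": 0,"z": 0,"twist": 0},
    {"fingers": 0.18,"x": -0.062,"y": 0,"z": 0,"twist": 0},
    {"fingers": 0.18,"x": -0.062,"y": 0,"z": 0,"twist": 0},
    {"fingers": 0.18,"x": -0.062,"y": 0,"z": 0,"twist": 0},
    {"fingers": 0.18,"x": -0.062,"y": 0,"z": -0.03,"twist": 0},
    {"fingers": 0.29,"x": -0.04,"y": 0,"z": -0.08,"twist": 0},
    {"fingers": 0.29,"x": 0,"y": 0,"z": -0.14,"twist": 0},
    {"fingers": 0.29,"x": 0.025,"y": 0,"z": -0.172,"twist": 0},
    {"fingers": 0.29,"x": 0.025,"y": 0,"z": -0.172,"twist": 0}
  ]
}}

```text
time: 26.38
position: [0.5177, 0.1396, 0.2006]
tool_rot: [-0.178, 3.13, 0.001]
wrist_force: [0.3, 1.4, -0.4]
opening: 0.0547
finger_force: 0.0
```

```bash
cat > top.py <<'E'
from rel import *
def greens(o,im,z,amin=40):
    hsv=cv2.cvtColor(im,cv2.COLOR_RGB2HSV);m=cv2.inRange(hsv,(45,90,60),(80,255,255))
    n,l,st,ce=cv2.connectedComponentsWithStats(cv2.morphologyEx(m,cv2.MORPH_CLOSE,np.ones((5,5))))
    for i in range(1,n):
        if st[i,4]>amin:
            X=ray('wrist',[ce[i]],z,o); print(st[i,4],ce[i].round(1),'world',X[0].round(4),'rail mm',(rail(X)[0]*1000).round(1))
E
python3 - <<'E'
from top import *
o=ctrl.get_obs();print(o['time'],o['position'],rail(o['position'])*1000)
im=snap('wrist','w7'); greens(o,im,.04)
print(shift(o,[.5275,-.2535,.056],-.172))
E
```

```text
26.375 [0.51767334 0.1395849  0.20057843] [[-38.88761883   0.75921171]]
749 [254.  242.6] world [0.6006 0.1488 0.04  ] rail mm [44.6  0.6]
657 [254.2 280.9] world [0.6477 0.1544 0.04  ] rail mm [91.9  0.8]
(array([ 0.0357, -0.3917,  0.1441]), np.float64(0.2856))
```

Call:
{"method": "send_rows", "body": {
  "targets": [
    {"fingers": 0.29,"x": 0.002,"y": -0.06,"z": 0,"twist": 0.08},
    {"fingers": 0.29,"x": 0.008,"y": -0.12,"z": 0,"twist": 0.16},
    {"fingers": 0.29,"x": 0.014,"y": -0.18,"z": 0,"twist": 0.24},
    {"fingers": 0.29,"x": 0.02,"y": -0.24,"z": 0,"twist": 0.285},
    {"fingers": 0.29,"x": 0.026,"y": -0.3,"z": 0,"twist": 0.285},
    {"fingers": 0.29,"x": 0.034,"y": -0.36,"z": 0.02,"twist": 0.285},
    {"fingers": 0.29,"x": 0.036,"y": -0.392,"z": 0.05,"twist": 0.285},
    {"fingers": 0.29,"x": 0.036,"y": -0.392,"z": 0.09,"twist": 0.285},
    {"fingers": 0.29,"x": 0.036,"y": -0.392,"z": 0.115,"twist": 0.285},
    {"fingers": 0.29,"x": 0.036,"y": -0.392,"z": 0.135,"twist": 0.285},
    {"fingers": 0.29,"x": 0.036,"y": -0.392,"z": 0.145,"twist": 0.285},
    {"fingers": 0.29,"x": 0.036,"y": -0.392,"z": 0.145,"twist": 0.285},
    {"fingers": -1,"x": 0.036,"y": -0.392,"z": 0.145,"twist": 0.285},
    {"fingers": -1,"x": 0.036,"y": -0.392,"z": 0.145,"twist": 0.285},
    {"fingers": -1,"x": 0.036,"y": -0.392,"z": 0.145,"twist": 0.285},
    {"fingers": -1,"x": 0.036,"y": -0.392,"z": 0.145,"twist": 0.285}
  ]
}}

```text
time: 28.42
position: [0.5267, -0.2543, 0.0524]
tool_rot: [0.269, 3.129, -0.001]
wrist_force: [0.7, -0.5, 0.7]
opening: 0.0368
finger_force: 64.3
```

Run:
```python
from top import *
o=ctrl.get_obs();print(o['position'],o['opening'],o['finger_force'],o['wrist_force'])
print(shift(o,[.464,.1327,.064],.1126))
```

```text
[ 0.52667539 -0.25428681  0.05235054] 0.03677682519741434 64.30550336837769 [ 0.68765258 -0.49419792  0.65487461]
(array([ 0.1279,  0.3706, -0.0119]), np.float64(-0.2844))
```

Call:
{"method": "send_rows", "body": {
  "targets": [
    {"fingers": -1,"x": 0,"y": 0,"z": -0.02,"twist": 0},
    {"fingers": -1,"x": 0,"y": 0,"z": -0.05,"twist": 0},
    {"fingers": -1,"x": 0,"y": 0,"z": -0.1,"twist": 0},
    {"fingers": -1,"x": 0.03,"y": 0.05,"z": -0.1,"twist": 0},
    {"fingers": -1,"x": 0.06,"y": 0.1,"z": -0.1,"twist": -0.1},
    {"fingers": -1,"x": 0.08,"y": 0.15,"z": -0.1,"twist": -0.2},
    {"fingers": -1,"x": 0.1,"y": 0.21,"z": -0.1,"twist": -0.284},
    {"fingers": -1,"x": 0.12,"y": 0.27,"z": -0.1,"twist": -0.284},
    {"fingers": -1,"x": 0.128,"y": 0.33,"z": -0.1,"twist": -0.284},
    {"fingers": -1,"x": 0.128,"y": 0.371,"z": -0.08,"twist": -0.284},
    {"fingers": -1,"x": 0.128,"y": 0.371,"z": -0.05,"twist": -0.284},
    {"fingers": -1,"x": 0.128,"y": 0.371,"z": -0.02,"twist": -0.284},
    {"fingers": -1,"x": 0.128,"y": 0.371,"z": -0.01,"twist": -0.284},
    {"fingers": -1,"x": 0.128,"y": 0.371,"z": -0.01,"twist": -0.284}
  ]
}}

```text
time: 30.18
position: [0.4634, 0.133, 0.0616]
tool_rot: [0.176, -3.135, 0.0]
wrist_force: [0.1, -0.3, -1.3]
opening: 0.0369
finger_force: 64.1
```

Run:
```python
from top import *
o=ctrl.get_obs();print(o['position'],rail(o['position'])*1000,tool_yaw(o),o['opening'],o['finger_force'])
im=snap('wrist','w8'); greens(o,im,o['position'][2]+.0196,300)
```

```text
[0.46339013 0.13301425 0.06156676] [[-93.56536097   0.32954413]] 0.11199535892477915 0.03689104410230144 64.13601279258728
3371 [253.5 275. ] world [0.4628 0.1326 0.0812] rail mm [-94.2   0. ]
```

Centred. Lower to TCP 0.0215 and slide in.

Call:
{"method": "send_rows", "body": {
  "targets": [
    {"fingers": -1,"x": 0,"y": 0,"z": 0.02,"twist": 0},
    {"fingers": -1,"x": 0,"y": 0,"z": 0.034,"twist": 0},
    {"fingers": -1,"x": 0,"y": 0,"z": 0.04,"twist": 0},
    {"fingers": -1,"x": 0,"y": 0,"z": 0.04,"twist": 0},
    {"fingers": -1,"x": -0.01,"y": 0,"z": 0.04,"twist": 0},
    {"fingers": -1,"x": -0.02,"y": 0,"z": 0.04,"twist": 0},
    {"fingers": -1,"x": -0.03,"y": 0,"z": 0.04,"twist": 0},
    {"fingers": -1,"x": -0.045,"y": 0,"z": 0.04,"twist": 0},
    {"fingers": -1,"x": -0.06,"y": 0,"z": 0.04,"twist": 0},
    {"fingers": -1,"x": -0.08,"y": 0,"z": 0.04,"twist": 0},
    {"fingers": -1,"x": -0.09,"y": 0,"z": 0.04,"twist": 0}
  ]
}}

```text
time: 31.6
position: [0.5553, 0.1435, 0.0219]
tool_rot: [-0.176, 3.135, 0.0]
wrist_force: [0.2, 0.8, -2.1]
opening: 0.0366
finger_force: 64.2
```

Call:
{"method": "send_rows", "body": {
  "targets": [
    {"fingers": -1,"x": -0.008,"y": 0,"z": 0,"twist": 0},
    {"fingers": -1,"x": -0.014,"y": 0,"z": 0,"twist": 0},
    {"fingers": -1,"x": -0.018,"y": 0,"z": 0,"twist": 0},
    {"fingers": -1,"x": -0.018,"y": 0,"z": 0,"twist": 0}
  ]
}}

```text
time: 32.1
position: [0.5708, 0.1453, 0.0216]
tool_rot: [0.176, -3.136, 0.0]
wrist_force: [-1.2, -0.1, -2.8]
opening: 0.0366
finger_force: 64.2
```

Call:
{"method": "send_rows", "body": {
  "targets": [
    {"fingers": 0.18,"x": 0,"y": 0,"z": 0,"twist": 0},
    {"fingers": 0.18,"x": 0,"y": 0,"z": 0,"twist": 0},
    {"fingers": 0.18,"x": 0,"y": 0,"z": 0,"twist": 0},
    {"fingers": 0.18,"x": 0,"y": 0,"z": -0.03,"twist": 0},
    {"fingers": 0.29,"x": 0,"y": 0,"z": -0.08,"twist": 0},
    {"fingers": 0.29,"x": 0,"y": 0,"z": -0.14,"twist": 0},
    {"fingers": 0.29,"x": 0,"y": -0.05,"z": -0.18,"twist": 0},
    {"fingers": 0.29,"x": 0,"y": -0.11,"z": -0.18,"twist": 0},
    {"fingers": 0.29,"x": 0,"y": -0.17,"z": -0.18,"twist": 0},
    {"fingers": 0.29,"x": -0.015,"y": -0.23,"z": -0.18,"twist": 0},
    {"fingers": 0.29,"x": -0.015,"y": -0.28,"z": -0.18,"twist": 0},
    {"fingers": 0.29,"x": -0.015,"y": -0.309,"z": -0.18,"twist": 0},
    {"fingers": 0.29,"x": -0.015,"y": -0.309,"z": -0.18,"twist": 0}
  ]
}}

```text
time: 33.72
position: [0.6208, -0.1626, 0.2017]
tool_rot: [-0.171, 3.136, -0.001]
wrist_force: [-0.3, 0.0, -0.1]
opening: 0.0554
finger_force: 0.0
```

Run:
```python
from top import *
o=ctrl.get_obs();print(o['time'],o['position'],tool_yaw(o))
im=snap('wrist','w9'); greens(o,im,.036,100)
cv2.imwrite('pics/w9b.png',cv2.resize(im[:,:,::-1],(800,600),interpolation=cv2.INTER_CUBIC))
hsv=cv2.cvtColor(im,cv2.COLOR_RGB2HSV);m=cv2.morphologyEx(cv2.inRange(hsv,(45,90,60),(80,255,255)),cv2.MORPH_CLOSE,np.ones((7,7)))
cs=max(cv2.findContours(m,0,1)[0],key=cv2.contourArea)
W=ray('wrist',cs.reshape(-1,2),.036,o)[:,:2];r=cv2.minAreaRect((W*1000).astype(np.float32));print(r)
```

```text
33.725 [ 0.62077074 -0.16258851  0.20168417] 0.10875638170148724
868 [254.5 185.4] world [ 0.6418 -0.1603  0.036 ] rail mm [  50.7 -311.1]
((642.046630859375, -160.25662231445312), (32.24525451660156, 28.42546844482422), 26.917865753173828)
```

View pics/w9b.png

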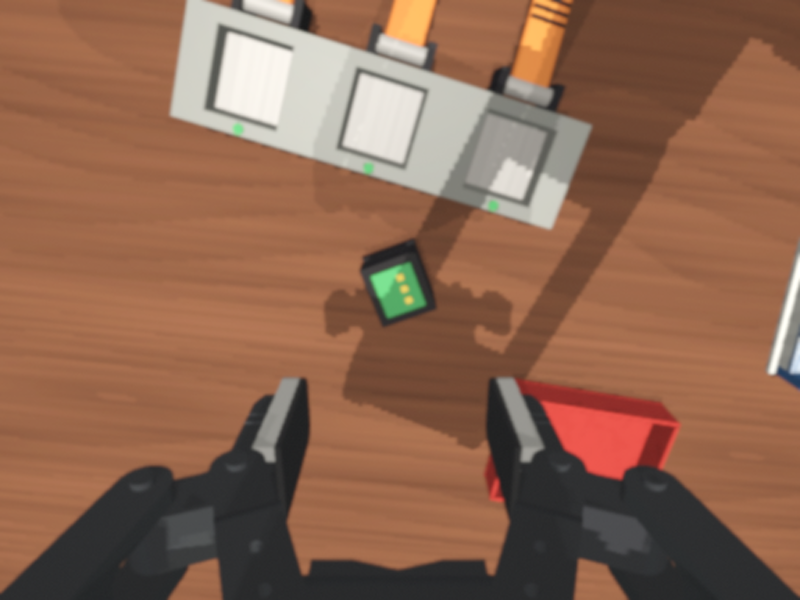

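The three bays are empty. Pack d is upright with its top centred at (398,290), world about (0.642, −0.160), yaw about 0.47.

Run:
```python
from top import *
o=ctrl.get_obs();print(shift(o,[.642,-.1603,.019],.47))
```

```text
(array([-0.0215, -0.002 ,  0.1826]), np.float64(-0.3599))
```

Call:
{"method": "send_rows", "body": {
  "targets": [
    {"fingers": 0.29,"x": -0.0215,"y": -0.002,"z": 0.04,"twist": -0.12},
    {"fingers": 0.29,"x": -0.0215,"y": -0.002,"z": 0.08,"twist": -0.24},
    {"fingers": 0.29,"x": -0.0215,"y": -0.002,"z": 0.115,"twist": -0.36},
    {"fingers": 0.29,"x": -0.0215,"y": -0.002,"z": 0.125,"twist": -0.36},
    {"fingers": 0.29,"x": -0.0215,"y": -0.002,"z": 0.145,"twist": -0.36},
    {"fingers": 0.29,"x": -0.0215,"y": -0.002,"z": 0.165,"twist": -0.36},
    {"fingers": 0.29,"x": -0.0215,"y": -0.002,"z": 0.178,"twist": -0.36},
    {"fingers": 0.29,"x": -0.0215,"y": -0.002,"z": 0.182,"twist": -0.36},
    {"fingers": 0.29,"x": -0.0215,"y": -0.002,"z": 0.182,"twist": -0.36},
    {"fingers": -1,"x": -0.0215,"y": -0.002,"z": 0.182,"twist": -0.36},
    {"fingers": -1,"x": -0.0215,"y": -0.002,"z": 0.182,"twist": -0.36},
    {"fingers": -1,"x": -0.0215,"y": -0.002,"z": 0.182,"twist": -0.36},
    {"fingers": -1,"x": -0.0215,"y": -0.002,"z": 0.182,"twist": -0.36}
  ]
}}

```text
time: 35.4
position: [0.6431, -0.16, 0.0211]
tool_rot: [-0.734, 3.052, -0.002]
wrist_force: [0.0, 0.7, 5.2]
opening: 0.0362
finger_force: 61.3
```

Run:
```python
from top import *
o=ctrl.get_obs();print(o['position'],o['opening'],o['finger_force'],tool_yaw(o))
print(shift(o,[.464,.1327,.064],.1126))
```

```text
[ 0.64310989 -0.15999499  0.02106531] 0.03619368512571877 61.349955797195435 0.4720025385529412
(array([ 0.0264,  0.3421, -0.0435]), np.float64(0.3594))
```

Call:
{"method": "send_rows", "body": {
  "targets": [
    {"fingers": -1,"x": 0,"y": 0,"z": -0.02,"twist": 0},
    {"fingers": -1,"x": 0,"y": 0,"z": -0.06,"twist": 0},
    {"fingers": -1,"x": 0,"y": 0,"z": -0.11,"twist": 0},
    {"fingers": -1,"x": 0.004,"y": 0.05,"z": -0.12,"twist": 0.09},
    {"fingers": -1,"x": 0.008,"y": 0.1,"z": -0.12,"twist": 0.18},
    {"fingers": -1,"x": 0.012,"y": 0.16,"z": -0.12,"twist": 0.27},
    {"fingers": -1,"x": 0.016,"y": 0.21,"z": -0.12,"twist": 0.359},
    {"fingers": -1,"x": 0.02,"y": 0.26,"z": -0.12,"twist": 0.359},
    {"fingers": -1,"x": 0.024,"y": 0.31,"z": -0.12,"twist": 0.359},
    {"fingers": -1,"x": 0.0264,"y": 0.342,"z": -0.1,"twist": 0.359},
    {"fingers": -1,"x": 0.0264,"y": 0.342,"z": -0.07,"twist": 0.359},
    {"fingers": -1,"x": 0.0264,"y": 0.342,"z": -0.045,"twist": 0.359},
    {"fingers": -1,"x": 0.0264,"y": 0.342,"z": -0.043,"twist": 0.359},
    {"fingers": -1,"x": 0.0264,"y": 0.342,"z": -0.043,"twist": 0.359}
  ]
}}

```text
time: 37.15
position: [0.4633, 0.1328, 0.0631]
tool_rot: [0.177, -3.137, 0.0]
wrist_force: [1.3, 0.5, -0.9]
opening: 0.0364
finger_force: 60.7
```

Run:
```python
from top import *
o=ctrl.get_obs();print(o['position'],rail(o['position'])*1000,tool_yaw(o),o['opening'],o['finger_force'])
im=snap('wrist','w10'); greens(o,im,o['position'][2]+.015,300)
hsv=cv2.cvtColor(im,cv2.COLOR_RGB2HSV);m=cv2.morphologyEx(cv2.inRange(hsv,(45,90,60),(80,255,255)),cv2.MORPH_CLOSE,np.ones((15,15)))
cs=max(cv2.findContours(m,0,1)[0],key=cv2.contourArea)
W=ray('wrist',cs.reshape(-1,2),o['position'][2]+.015,o)[:,:2];print(cv2.minAreaRect((W*1000).astype(np.float32)))
```

```text
[0.46327338 0.13281829 0.06306017] [[-93.70338722   0.14795153]] 0.1129038610995273 0.036385630305698094 60.65376162528992
3281 [253.5 267. ] world [0.4616 0.1323 0.0781] rail mm [-95.4  -0.2]
((462.3954772949219, 132.7583770751953), (30.91575813293457, 27.09578514099121), 6.503983974456787)
```

Call:
{"method": "send_rows", "body": {
  "targets": [
    {"fingers": -1,"x": 0,"y": 0,"z": 0.02,"twist": 0},
    {"fingers": -1,"x": 0,"y": 0,"z": 0.032,"twist": 0},
    {"fingers": -1,"x": 0,"y": 0,"z": 0.0375,"twist": 0},
    {"fingers": -1,"x": 0,"y": 0,"z": 0.0375,"twist": 0},
    {"fingers": -1,"x": -0.01,"y": 0,"z": 0.0375,"twist": 0},
    {"fingers": -1,"x": -0.02,"y": 0,"z": 0.0375,"twist": 0},
    {"fingers": -1,"x": -0.03,"y": 0,"z": 0.0375,"twist": 0},
    {"fingers": -1,"x": -0.045,"y": 0,"z": 0.0375,"twist": 0},
    {"fingers": -1,"x": -0.06,"y": 0,"z": 0.0375,"twist": 0},
    {"fingers": -1,"x": -0.066,"y": 0,"z": 0.0375,"twist": 0},
    {"fingers": -1,"x": -0.068,"y": 0,"z": 0.0375,"twist": 0}
  ]
}}

```text
time: 38.58
position: [0.5302, 0.1405, 0.0251]
tool_rot: [0.177, -3.135, 0.0]
wrist_force: [-2.1, 0.2, 2.0]
opening: 0.037
finger_force: 61.0
```

Call:
{"method": "send_rows", "body": {
  "targets": [
    {"fingers": 0.18,"x": 0,"y": 0,"z": 0,"twist": 0},
    {"fingers": 0.18,"x": 0,"y": 0,"z": 0,"twist": 0},
    {"fingers": 0.18,"x": 0,"y": 0,"z": 0,"twist": 0},
    {"fingers": 0.18,"x": 0,"y": 0,"z": -0.03,"twist": 0},
    {"fingers": -1,"x": 0,"y": 0,"z": -0.08,"twist": 0},
    {"fingers": -1,"x": 0,"y": 0,"z": -0.14,"twist": 0},
    {"fingers": -1,"x": 0.013,"y": 0,"z": -0.18,"twist": 0},
    {"fingers": -1,"x": 0.013,"y": 0,"z": -0.18,"twist": 0}
  ]
}}

```text
time: 39.58
position: [0.5193, 0.1395, 0.2093]
tool_rot: [-0.178, 3.129, 0.002]
wrist_force: [-0.5, 0.4, 0.3]
opening: 0.0002
finger_force: 0.0
```

Run:
```python
from top import *
o=ctrl.get_obs();print(o['time'],o['position'],rail(o['position'])*1000)
im=snap('wrist','w11'); greens(o,im,.04,200)
cv2.imwrite('pics/w11b.png',cv2.resize(im[:,:,::-1],(800,600),interpolation=cv2.INTER_CUBIC))
```

```text
39.575 [0.51932089 0.13953177 0.20933412] [[-37.2564679    0.52128822]]
905 [253.9 171.4] world [0.5282 0.1402 0.04  ] rail mm [-28.3   0.2]
777 [254. 210.] world [0.5697 0.145  0.04  ] rail mm [13.4  0.3]
```

View pics/w11b.png

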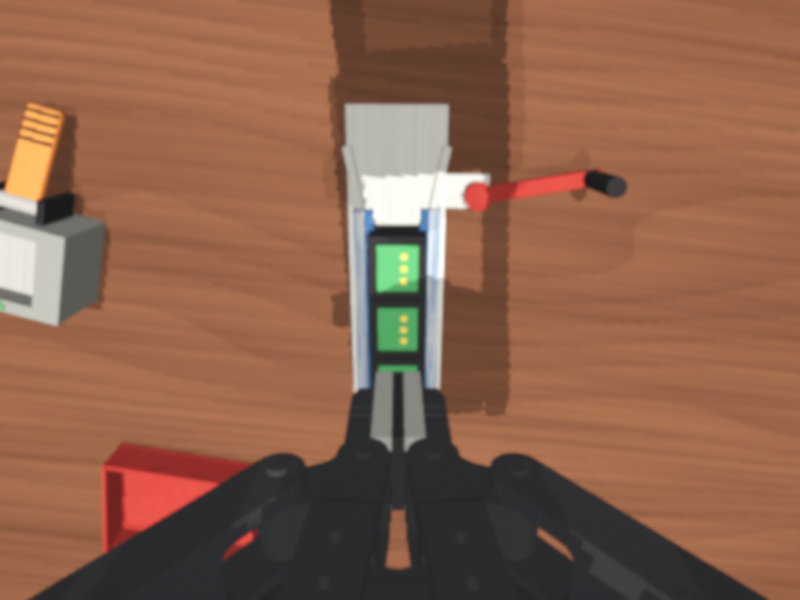

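All four packs are under the lips: d at (398,268), c at (398,330), and the other two behind the gripper, which I measured earlier. Now I'll close the keeper.

Call:
{"method": "send_rows", "body": {
  "targets": [
    {"fingers": -1,"x": 0.007,"y": 0.05,"z": 0,"twist": 0},
    {"fingers": -1,"x": 0.013,"y": 0.1,"z": 0,"twist": 0},
    {"fingers": -1,"x": 0.013,"y": 0.12,"z": 0.04,"twist": 0},
    {"fingers": -1,"x": 0.013,"y": 0.12,"z": 0.09,"twist": 0},
    {"fingers": -1,"x": 0.013,"y": 0.12,"z": 0.13,"twist": 0},
    {"fingers": -1,"x": 0.013,"y": 0.12,"z": 0.16,"twist": 0},
    {"fingers": -1,"x": 0.013,"y": 0.12,"z": 0.169,"twist": 0},
    {"fingers": -1,"x": 0.013,"y": 0.12,"z": 0.169,"twist": 0}
  ]
}}

```text
time: 40.62
position: [0.4906, 0.2565, 0.0352]
tool_rot: [0.177, -3.134, 0.001]
wrist_force: [-0.1, 0.3, -0.0]
opening: -0.0001
finger_force: 0.0
```

Call:
{"method": "send_rows", "body": {
  "targets": [
    {"fingers": -1,"x": 0.015,"y": 0.003,"z": 0,"twist": 0},
    {"fingers": -1,"x": 0.0295,"y": 0.002,"z": 0,"twist": 0},
    {"fingers": -1,"x": 0.043,"y": -0.0015,"z": 0,"twist": 0},
    {"fingers": -1,"x": 0.056,"y": -0.0075,"z": 0,"twist": 0},
    {"fingers": -1,"x": 0.0675,"y": -0.016,"z": 0,"twist": 0},
    {"fingers": -1,"x": 0.077,"y": -0.0265,"z": 0,"twist": 0},
    {"fingers": -1,"x": 0.084,"y": -0.039,"z": 0,"twist": 0},
    {"fingers": -1,"x": 0.0885,"y": -0.052,"z": 0,"twist": 0},
    {"fingers": -1,"x": 0.0905,"y": -0.066,"z": 0,"twist": 0},
    {"fingers": -1,"x": 0.0895,"y": -0.0805,"z": 0,"twist": 0},
    {"fingers": -1,"x": 0.0855,"y": -0.094,"z": 0,"twist": 0},
    {"fingers": -1,"x": 0.079,"y": -0.1065,"z": 0,"twist": 0},
    {"fingers": -1,"x": 0.0705,"y": -0.118,"z": 0,"twist": 0},
    {"fingers": -1,"x": 0.0595,"y": -0.127,"z": 0,"twist": 0},
    {"fingers": -1,"x": 0.0505,"y": -0.132,"z": 0,"twist": 0},
    {"fingers": -1,"x": 0.044,"y": -0.135,"z": 0,"twist": 0},
    {"fingers": -1,"x": 0.044,"y": -0.135,"z": 0,"twist": 0}
  ]
}}

```text
time: 42.75
position: [0.4637, 0.1178, 0.0363]
tool_rot: [-0.178, 3.136, -0.0]
wrist_force: [-0.5, 0.5, -0.1]
opening: -0.0001
finger_force: 0.0
```

Call:
{"method": "send_rows", "body": {
  "targets": [
    {"fingers": -1,"x": -0.002,"y": 0,"z": 0,"twist": 0},
    {"fingers": -1,"x": -0.004,"y": -0.001,"z": 0,"twist": 0},
    {"fingers": -1,"x": -0.006,"y": -0.001,"z": 0,"twist": 0},
    {"fingers": -1,"x": -0.007,"y": -0.001,"z": 0,"twist": 0}
  ]
}}

```text
time: 43.25
position: [0.4698, 0.1176, 0.0363]
tool_rot: [0.178, -3.136, 0.0]
wrist_force: [-0.7, -0.9, 0.3]
opening: -0.0
finger_force: 0.3
```

Call:
{"method": "send_rows", "body": {
  "targets": [
    {"fingers": -1,"x": -0.001,"y": 0,"z": 0,"twist": 0},
    {"fingers": -1,"x": -0.002,"y": 0,"z": 0,"twist": 0},
    {"fingers": -1,"x": -0.003,"y": 0,"z": 0,"twist": 0},
    {"fingers": -1,"x": -0.003,"y": 0,"z": 0,"twist": 0}
  ]
}}

```text
time: 43.75
position: [0.4705, 0.1175, 0.0361]
tool_rot: [0.178, -3.132, 0.001]
wrist_force: [-6.2, -0.9, 4.3]
opening: -0.0001
finger_force: 2.8
```

Call:
{"method": "send_rows", "body": {
  "targets": [
    {"fingers": -1,"x": 0.005,"y": 0,"z": 0,"twist": 0},
    {"fingers": -1,"x": 0.012,"y": 0,"z": 0,"twist": 0},
    {"fingers": -1,"x": 0.012,"y": 0,"z": -0.05,"twist": 0},
    {"fingers": 1,"x": 0.012,"y": 0,"z": -0.11,"twist": 0},
    {"fingers": 1,"x": 0,"y": 0.015,"z": -0.17,"twist": 0},
    {"fingers": 1,"x": -0.05,"y": 0.015,"z": -0.2,"twist": 0},
    {"fingers": 1,"x": -0.05,"y": 0.015,"z": -0.2,"twist": 0},
    {"fingers": 1,"x": -0.05,"y": 0.015,"z": -0.2,"twist": 0}
  ]
}}

```text
time: 44.75
position: [0.5199, 0.1383, 0.2356]
tool_rot: [0.178, -3.135, 0.0]
wrist_force: [-1.0, 1.3, -0.3]
opening: 0.0852
finger_force: 0.0
```

Run:
```python
from top import *
o=ctrl.get_obs();print(o['time'],o['position'],rail(o['position'])*1000)
im=snap('wrist','w12'); greens(o,im,.04,200)
cv2.imwrite('pics/w12b.png',cv2.resize(im[:,:,::-1],(800,600),interpolation=cv2.INTER_CUBIC))
```

```text
44.75 [0.51993955 0.13830459 0.2355993 ] [[-36.77961442  -0.76763239]]
775 [255.5 165.5] world [0.5282 0.1405 0.04  ] rail mm [-28.3   0.4]
685 [255.3 201.9] world [0.5698 0.145  0.04  ] rail mm [13.5  0.3]
636 [255.1 236.4] world [0.6122 0.1497 0.04  ] rail mm [56.2  0.2]
572 [255.5 267.5] world [0.6534 0.1549 0.04  ] rail mm [97.7  0.7]
```

View pics/w12b.png

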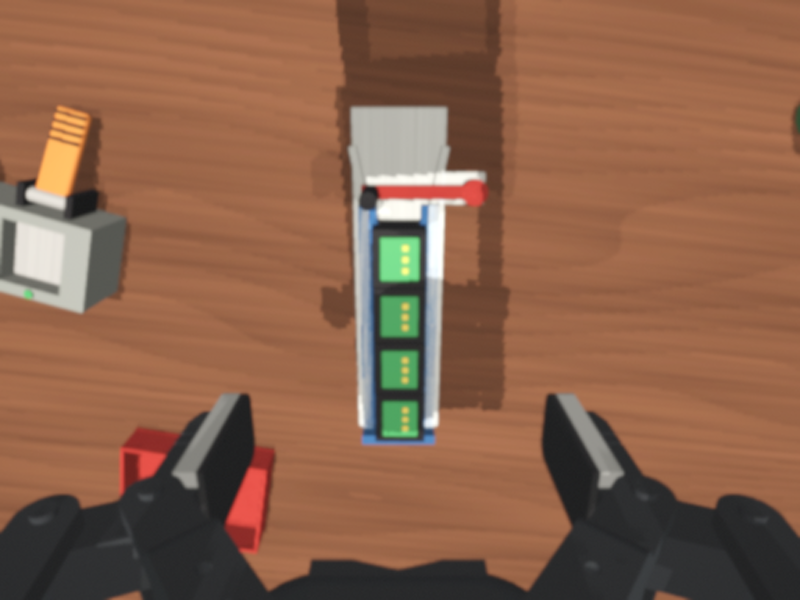

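All four packs sit in a row under the lips, at x of about −28, 14, 56 and 98 mm in the rail's frame. The keeper is square across the mouth: knob at (370,197), hinge at (475,192). Nothing touches the robot, so I'm handing in.

```bash
python3 -c "
from station import ctrl
print(ctrl.close_job())"
```

```text
the job is handed in; nothing more can be done
None
```

The job is handed in at about 45 s of the 210 s allowed: all four packs are in the rail under its lips, the keeper is shut across the mouth, and the robot never went near the bottle, mug or tin; the hand-in call returned no verdict.

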